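Start the cold-store cooler with its interlocked levers

ROBOT

A 6-joint arm with a two-finger parallel gripper is mounted at the origin on the work surface. World frame = base frame: x ahead of the robot, y to its left, z up, the work surface at z = 0. Lengths are in m, angles in rad, forces in N, time in s.
With the tool pointing down it reaches from about 0.425 to 0.95 m from the base axis. Payload 3.5 kg.
Tool frame: the origin (TCP) lies at the very end of the fingers, on their centre line; the grasp point (between the pads) lies 19 mm behind it; x points along the fingers, y is the direction in which the jaws open and shut, and the axes are right-handed (so a half turn about x gives the same grasp; the last joint's range is limited). The gripper opens to 85 mm and grips with 20 to 120 N. Pads are 22 mm wide; open, the fingers measure 114 mm over their backs; the gripper's body (76 mm by 85 mm) begins 54 mm behind the grasp point. The pads swing forward as they close: fully open they stand 13 mm farther back than shut.
Start: joints at [-0.15, 0.286, 1.577, -0, 1.279, -0.15], TCP at [0.675, 0, 0.231] pointing down, gripper open.
Joint ranges: [-2.77, 2.77], [-0.9, 2.22], [0.21, 2.48], [-1.53, 4.67], [0.24, 2.81], [-2.84, 2.84]. Speed limits (rad/s): [2.79, 2.79, 3.14, 3.14, 3.14, 3.14].

INTERFACE

Orientations are given as a unit quaternion [x, y, z, w].
In Python, from rig import env gives the robot as it stands.
- The arm moves only by the tool servo_tool, never from a script. Its argument "targets" is a list that holds one entry, the list of rows, each a list of 5 numbers: the finger opening in m, from 0 to 0.0854, then the shift along the tool's x, y, z in m, then the turn about the tool's x in rad. A call has 1 to 8 rows; each row shifts and turns the commanded pose from where the row before left it, along the tool's axes as they then stand; what a row does not reach is not made up. A row lasts 1/10 s, in which the tool goes at most 50 mm and 8.59 degrees, less where a joint would pass 70% of its speed; a pose out of reach is approached as far as the arm can. A call is refused whole if a number of a shift passes 0.05 or a number of a turn 0.15, either way. A call with a gripper value outside its range is refused whole. The fingers move at their own pace and stop on an object; "squeeze" is the grip in N (left out, the last holds). Time passes only in rows, so rows that do not move let the fingers close. It gives the time, the measured TCP pose, the force and the opening at its end, in the units of the state.
- env.state(): the state, without advancing time (a new reading comes with each control period).
- env.read_camera(name): name is "scene" or "side" or "wrist"; returns a dict with "pixels" (480x640x3 uint8, blue, green, red), "z_map" (480x640 float32, m along the optical axis (not along the pixel's ray), 0 where there is no reading), "fx", "fy", "cx", "cy" (pixels), "R" (3x3) and "t" (3): a world point X has camera coordinates R X + t. Camera axes: x right, y down, z forward; pixel columns grow to the right and rows downward; lengths in m; the calibration is good to about 2 mm. A picture is of the moment at which its call begins.
- env.close_job(): hands the job in, once; it reports no verdict.
The state is a dict: "time": time; "joint_pos": joint angles; "qvel": joint speeds; "joint_efforts": joint torques, N m; "tool_pos": TCP position; "tool_rot": TCP orientation; "ft_force": force on the tool from outside, world axes, zero at the start; "wrist_torque": the same for the moment, N m; "opening": opening from 0.0 (shut) to 1.0 (fully open).
Only numpy, scipy, OpenCV 4.12 (cv2) and the standard library are available. Lean on these libraries where they do the work, as an engineer would, in place of code of your own. Each camera call takes 0.05 s, during which the arm holds its last target. There are 200 camera calls.

TASK

Start the cooler: throw all three red-knobbed levers on the grey box fully over to the far side, then press the green plunger fully in. The levers are interlocked and free up only one after another in an order you have to find by feel, so try them gently, leave any that stands firm and never force one (20 N at the knob is too much); leave the things around alone.

Things in the scene. Friction and masses are not known exactly. Their poses are not given: they have to be found in the camera images.
- console: Grey start-up box fixed to the table, 190 (x) x 380 (y) x 102 mm high. Origin under its centre on the table; its +x points away from the robot (yaw up to 0.3 rad either way), +y left. Levers in a row at y = +120 (left), +30 (mid), -60 mm (right), on one pivot line at x = 0, 85 mm up. Plunger at x = -20, y = -145 mm. The order in which the hidden interlock frees the levers differs from start to start.
- lever_left (a joint): Angle of the left lever, rad: 0 = leaning 0.32 to the robot's side (console -x; starts at 0 to 0.03), 0.64 = at its stop, leaning 0.32 to the far side (+x). Stays where left; 4 to 8 N at the knob moves it when free. Not its turn: it moves easily up to about 0.1 rad, then stands firm on a slightly springy interlock (some 3 N per mm at the knob). At its stop it frees the next lever.
- knob_left (a point): Red ball knob, 28 mm across, on an 11 mm steel stem: the handle of the left lever. The point is the ball's centre, 90 mm from the pivot: 28 mm before the pivot line at 0 and 28 mm behind it at 0.64 rad, 170 mm above the table at both, 175 mm half way. Its axes turn with the lever (at 0 they are the console's). A push of more than 20 N on a blocked lever's knob bends the interlock.
- lever_mid (a joint): Angle of the mid lever, rad: 0 = leaning 0.32 to the robot's side (console -x; starts at 0 to 0.03), 0.64 = at its stop, leaning 0.32 to the far side (+x). Stays where left; 4 to 8 N at the knob moves it when free. Not its turn: it moves easily up to about 0.1 rad, then stands firm on a slightly springy interlock (some 3 N per mm at the knob). At its stop it frees the next lever.
- knob_mid (a point): Red ball knob, 28 mm across, on an 11 mm steel stem: the handle of the mid lever. The point is the ball's centre, 90 mm from the pivot: 28 mm before the pivot line at 0 and 28 mm behind it at 0.64 rad, 170 mm above the table at both, 175 mm half way. Its axes turn with the lever (at 0 they are the console's). A push of more than 20 N on a blocked lever's knob bends the interlock.
- lever_right (a joint): Angle of the right lever, rad: 0 = leaning 0.32 to the robot's side (console -x; starts at 0 to 0.03), 0.64 = at its stop, leaning 0.32 to the far side (+x). Stays where left; 4 to 8 N at the knob moves it when free. Not its turn: it moves easily up to about 0.1 rad, then stands firm on a slightly springy interlock (some 3 N per mm at the knob). At its stop it frees the next lever.
- knob_right (a point): Red ball knob, 28 mm across, on an 11 mm steel stem: the handle of the right lever. The point is the ball's centre, 90 mm from the pivot: 28 mm before the pivot line at 0 and 28 mm behind it at 0.64 rad, 170 mm above the table at both, 175 mm half way. Its axes turn with the lever (at 0 they are the console's). A push of more than 20 N on a blocked lever's knob bends the interlock.
- start (a joint): Travel of the start plunger, m: 0 = up (start), grows as pressed straight down, 0.010 = fully in. Blocked until all three levers are over; then about 4 N moves it and it stays in where it is left.
- start_top (a point): Centre of the top face of the green round start plunger (38 mm across, 12 mm thick, standing over a yellow 52 mm collar); 134 mm above the table when up, 124 mm when fully in.
- milk: White milk bottle with blue cap, 72 mm across, 190 mm high, standing left of the box; loose, a bystander to leave alone. Origin at the centre of its underside.
- can: Red can, 66 mm across, 100 mm high; loose, a bystander to leave alone. Origin at the centre of its underside.
- carton: Small cardboard carton, 100 x 70 x 60 mm high; loose, a bystander to leave alone. Origin at the centre of its underside.
- jar: Amber jar with red lid, 80 mm across, 110 mm high, right of the box; loose, a bystander to leave alone. Origin at the centre of its underside.
- tape: Roll of yellow tape lying flat, 90 mm across, 48 mm high; loose, a bystander to leave alone. Origin at the centre of its underside.
- padlock: Brass padlock lying on the box's top plate behind the plunger, about 60 x 34 x 18 mm; loose, a bystander to leave alone. Origin at the centre of its underside.

How it is judged:
On the way, in this order (a step that is already met when the one before it is completed fails the run):
1. all three levers are over on the far side (value of joint each of lever_left, lever_mid, lever_right above 0.58 rad), for 0.1 s.
2. the plunger is pressed in (value of joint start above 0.0085 m), for 0.1 s.
At the end, for the whole second after the job is handed in: All three levers stand thrown over to the far side (above 0.58 of 0.64 rad), the start plunger is in (above 8.5 of 10 mm), and the bystanders are at rest (all of step 1 and value of joint start above 0.0085 m and linear speed of each of milk, can, carton, jar, tape, padlock below 0.02 m/s); the robot touches nothing.
It fails at once if a blocked lever is forced: the load of a lever's inner pin on the interlock passes 34 N (about 25 N at the knob) (contact force between any of lever_left_c0, lever_mid_c0, lever_right_c0 and anything else above 34 N).
It fails at once if a bystander is moved more than 20 mm (distance of any of milk, can, carton, jar, tape, padlock from where it was at the start of the episode above 0.02 m).
It fails at once if a bystander is tipped by more than 0.3 rad (angle between any of milk, can, carton, jar, tape, padlock's own z axis and vertical above 0.3 rad).
It also fails if it takes over 67 s, if anything falls off the work surface, if the arm or the gripper's body presses on something with over 40 N, if the wrist force passes 120 N, or if a joint passes its speed limit or range.

## Working session

There is one attempt and no reset: what is moved stays moved. The work goes in short steps, Python scripts to look and compute and a tool call to move; the robot and the scene stay as the last step left them, time stands still between calls to the robot, and variables do not carry over. Pictures are saved under pics/ and viewed, about 8 in all and at most 12, crops included, and the job is handed in when it is done.

Besides the shell and the picture viewer there is one more tool, called after ">>>" as name([rows], argument=value, ...), one row to a line, values as JSON. servo_tool: Moves the arm, as the interface text tells. Its arguments: {"type":"object","properties":{"targets":{"type":"array","items":{"type":"array","items":{"type":"array","items":{"type":"number"}}}},"squeeze":{"type":"number"}},"required":["targets"]}

```bash
mkdir -p pics
cat > h.py <<'E'
import numpy as np, cv2
from rig import env
def pts(c,mask):
    v,u=np.nonzero(mask&(c["z_map"]>0)); z=c["z_map"][v,u]
    P=np.stack([(u-c["cx"])/c["fx"]*z,(v-c["cy"])/c["fy"]*z,z],1)
    return (P-c["t"])@np.array(c["R"]),u,v
E
python3 - <<'E'
from h import *
s=env.state(); print({k:np.round(v,3) for k,v in s.items()})
for n in ("scene","side"):
    c=env.read_camera(n); cv2.imwrite(f"pics/{n}0.png",c["pixels"])
    np.savez(n,**c)
    hsv=cv2.cvtColor(c["pixels"],cv2.COLOR_BGR2HSV)
    print(n,"cam pos",np.round(-np.array(c["R"]).T@c["t"],2))
    H,S,V=hsv[...,0],hsv[...,1],hsv[...,2]
    for nm,m in (("red",((H<8)|(H>172))&(S>140)&(V>60)),("green",(H>45)&(H<85)&(S>100)&(V>50))):
        k,l,st,ce=cv2.connectedComponentsWithStats(m.astype(np.uint8))
        for i in range(1,k):
            if st[i,4]>40:
                P,u,v=pts(c,l==i)
                if len(P): print(nm,st[i],np.round(np.median(P,0),3),np.round(P.min(0),3),np.round(P.max(0),3))
E
```

```text
{'time': np.float64(0.0), 'joint_pos': array([-0.15 ,  0.287,  1.578,  0.   ,  1.279, -0.15 ]), 'qvel': array([ 0.001, -0.001, -0.003,  0.   , -0.001, -0.   ]), 'joint_efforts': array([-0.0000e+00, -4.0598e+01, -2.9263e+01, -0.0000e+00,  6.0000e-03,
        0.0000e+00]), 'tool_pos': array([0.674, 0.   , 0.23 ]), 'tool_rot': array([ 0.5  ,  0.501, -0.501,  0.499]), 'ft_force': array([ 0.028, -0.132, -0.636]), 'wrist_torque': array([ 0.02 , -0.02 , -0.013]), 'opening': np.float64(1.002)}
scene cam pos [ 0.9  -0.42  0.83]
red [360   0   7  13  55] [-0.034  1.1    0.094] [-0.044  1.083  0.062] [-0.025  1.111  0.114]
red [370   0  18  19 134] [0.052 1.095 0.113] [-0.009  1.075  0.062] [0.066 1.114 0.137]
red [350   4  16  28 322] [-0.056  1.085  0.037] [-0.154  1.072 -0.011] [-0.026  1.185  0.096]
red [369   9  17  28 339] [0.033 1.086 0.036] [-0.005  1.073 -0.009] [0.064 1.117 0.098]
red [112  66  28  12 131] [-1.069  0.599 -0.272] [-1.613  0.545 -0.645] [-0.96   0.965 -0.263]
red [455  67  14  13 143] [0.532 0.71  0.175] [-0.029  0.696 -0.754] [0.55  2.384 0.18 ]
red [468  95  16  14 17
[... 1782 characters left out ...]
 4004] [0.473 0.564 0.108] [ 0.468  0.481 -0.002] [0.89  0.68  0.135]
green [   0  367   61   74 1112] [0.765 0.682 0.118] [0.761 0.608 0.097] [0.772 0.739 0.133]
green [   0  391   65   73 1130] [0.765 0.692 0.075] [0.762 0.626 0.055] [0.77  0.755 0.093]
green [   0  405   71   75 1187] [0.765 0.7   0.034] [0.686 0.626 0.014] [0.771 0.787 0.131]
green [ 62 419  15  11  86] [0.763 0.637 0.006] [0.72  0.625 0.002] [0.77  0.649 0.057]
green [ 96 438  21  22 283] [0.669 0.641 0.005] [0.631 0.622 0.002] [0.694 0.659 0.067]
green [ 11 450  37  30 487] [0.754 0.728 0.005] [0.625 0.695 0.001] [0.771 0.758 0.154]
green [141 458  19  22 280] [0.575 0.639 0.005] [0.543 0.619 0.002] [0.595 0.654 0.078]
```

View pics/scene0.png

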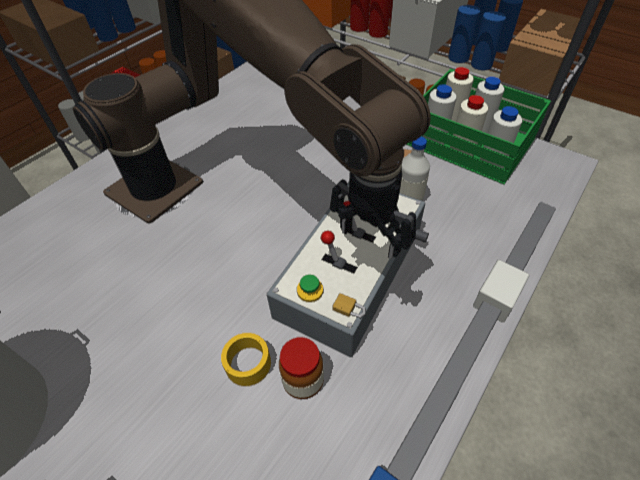

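View pics/side0.png

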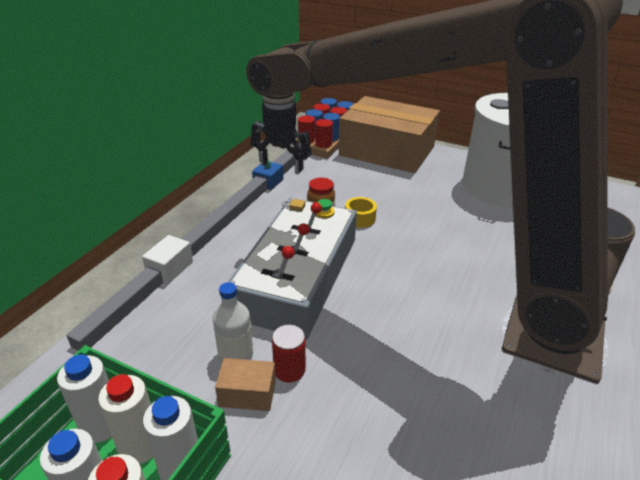

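Run:
```python
from h import *
def ray(c,u,v,z):
    R,t=c["R"],c["t"]; o=-R.T@t; d=R.T@np.array([(u-c["cx"])/c["fx"],(v-c["cy"])/c["fy"],1]); return o+d*(z-o[2])/d[2]
K={}
for n,boxes in (("scene",[(321,231,13,13,.17,'kr'),(300,275,19,18,.130,'pl')]),("side",[(312,202,10,12,.17,'kr'),(297,224,13,11,.17,'km'),(282,246,13,13,.17,'kl'),(318,199,14,11,.130,'pl')])):
    c=dict(np.load(n+".npz"))
    for x,y,w,h,z,nm in boxes:
        K[n,nm]=ray(c,x+w/2-.5,y+h/2-.5,z); print(n,nm,np.round(K[n,nm],4))
    # box top plate points
    P,u,v=pts(c,np.ones((480,640),bool))
    k=(abs(P[:,2]-.102)<.005)&(abs(P[:,0]-.6)<.2)&(abs(P[:,1]-.08)<.21)
    r=cv2.minAreaRect(P[k,:2].astype(np.float32)*1000); print(n,r)
```

```text
scene kr [0.5724 0.0177 0.17  ]
scene pl [ 0.5916 -0.0682  0.13  ]
scene ((592.548095703125, 78.1389389038086), (189.38180541992188, 380.3697814941406), 7.460041522979736)
side kr [0.5734 0.0138 0.17  ]
side km [0.5612 0.1058 0.17  ]
side kl [0.5506 0.1936 0.17  ]
side pl [ 0.5895 -0.0647  0.13  ]
side ((591.1632080078125, 83.67268371582031), (190.02899169921875, 381.92559814453125), 7.450214862823486)
```

>>> servo_tool([
  [[0, 0, 0, 0, -0.13], [0, 0, -0.04, -0.01, 0], [0, 0, -0.04, -0.01, 0], [0, 0, -0.04, -0.01, 0], [0, 0, -0.035, 0, 0], [0, 0, 0, 0, 0], [0, 0, 0, 0, 0]],
], squeeze=20)

```text
time: 0.8
tool_pos: [0.517, 0.0097, 0.2313]
tool_rot: [0.467, 0.531, -0.466, 0.532]
ft_force: [-0.0, -0.0, 0.7]
opening: 0.0
```

>>> servo_tool([
  [[0, 0.04, 0, 0, 0], [0, 0.033, 0, 0, 0], [0, 0, 0.01, 0, 0], [0, 0, 0.005, 0, 0], [0, 0, 0.004, 0, 0], [0, 0, 0.004, 0, 0], [0, 0, 0, 0, 0]],
])

```text
time: 1.5
tool_pos: [0.5419, 0.0126, 0.1601]
tool_rot: [0.467, 0.531, -0.466, 0.532]
ft_force: [-1.2, -0.5, -0.2]
opening: -0.001
```

Run:
```python
from h import *
s=env.state();print(np.round(s["ft_force"],2),s["tool_pos"])
for n in("scene","side"):
    c=env.read_camera(n); np.savez(n+"1",**c)
    if n=="scene": cv2.imwrite("pics/s1.png",cv2.resize(c["pixels"][140:380,200:520],(800,600)))
```

```text
[-1.21 -0.52 -0.17] [0.54186301 0.01255116 0.16007383]
```

View pics/s1.png

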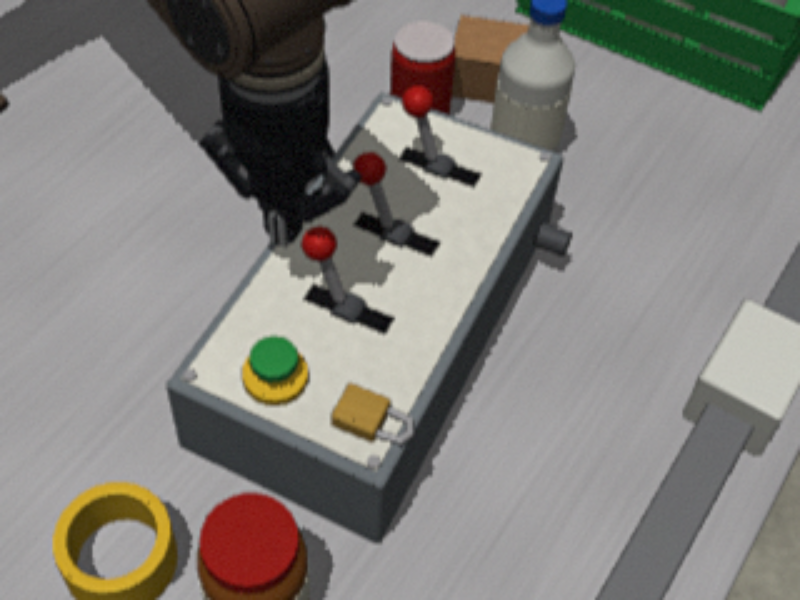

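>>> servo_tool([
  [[0, 0, 0.002, 0, 0], [0, 0, 0.002, 0, 0], [0, 0, 0.002, 0, 0], [0, 0, 0.002, 0, 0], [0, 0, 0, 0, 0]],
])

```text
time: 2.1
tool_pos: [0.5473, 0.0136, 0.1585]
tool_rot: [0.466, 0.532, -0.467, 0.531]
ft_force: [-5.6, -0.3, 3.4]
opening: -0.001
```

>>> servo_tool([
  [[0, 0, 0.001, 0, 0], [0, 0, 0.001, 0, 0], [0, 0, 0.001, 0, 0], [0, 0, 0, 0, 0]],
])

```text
time: 2.5
tool_pos: [0.5505, 0.014, 0.1589]
tool_rot: [0.466, 0.532, -0.467, 0.531]
ft_force: [-5.6, -0.8, 5.3]
opening: 0.0
```

>>> servo_tool([
  [[0, 0, 0.001, 0, 0], [0, 0, 0.001, 0, 0], [0, 0, 0, 0, 0]],
])

```text
time: 2.8
tool_pos: [0.5524, 0.0143, 0.1588]
tool_rot: [0.466, 0.532, -0.467, 0.531]
ft_force: [-5.4, -0.6, 4.2]
opening: 0.003
```

>>> servo_tool([
  [[0, 0, 0.001, 0, 0], [0, 0, 0.001, 0, 0], [0, 0, 0.001, 0, 0], [0, 0, 0, 0, 0]],
])

```text
time: 3.2
tool_pos: [0.5542, 0.0145, 0.1592]
tool_rot: [0.465, 0.533, -0.468, 0.53]
ft_force: [-11.6, -1.9, 8.8]
opening: -0.002
```

>>> servo_tool([
  [[0, 0, 0.001, 0, 0], [0, 0, 0.001, 0, 0], [0, 0, 0, 0, 0]],
])

```text
time: 3.5
tool_pos: [0.5551, 0.0146, 0.1595]
tool_rot: [0.464, 0.534, -0.469, 0.529]
ft_force: [-14.4, -2.4, 11.3]
opening: -0.004
```

>>> servo_tool([
  [[0, 0, -0.015, 0, 0], [0, 0, -0.015, 0, 0], [0, 0, 0, -0.045, 0], [0, 0, 0, -0.045, 0], [0, 0, 0.012, 0, 0], [0, 0, 0, 0, 0]],
])

```text
time: 4.1
tool_pos: [0.5298, 0.1027, 0.1586]
tool_rot: [0.466, 0.531, -0.465, 0.533]
ft_force: [0.4, -0.3, 0.2]
opening: 0.003
```

>>> servo_tool([
  [[0, 0, 0.002, 0, 0], [0, 0, 0.002, 0, 0], [0, 0, 0.002, 0, 0], [0, 0, 0.002, 0, 0], [0, 0, 0.002, 0, 0], [0, 0, 0, 0, 0]],
])

```text
time: 4.7
tool_pos: [0.5379, 0.1023, 0.1588]
tool_rot: [0.466, 0.532, -0.468, 0.531]
ft_force: [-4.9, -1.3, 4.5]
opening: -0.005
```

>>> servo_tool([
  [[0, 0, 0.001, 0, 0], [0, 0, 0.001, 0, 0], [0, 0, 0.001, 0, 0], [0, 0, 0, 0, 0]],
])

```text
time: 5.1
tool_pos: [0.5407, 0.1029, 0.1588]
tool_rot: [0.466, 0.532, -0.467, 0.531]
ft_force: [-6.1, -0.9, 4.7]
opening: -0.004
```

>>> servo_tool([
  [[0, 0, 0.001, 0, 0], [0, 0, 0.001, 0, 0], [0, 0, 0.001, 0, 0], [0, 0, 0, 0, 0]],
])

```text
time: 5.5
tool_pos: [0.5437, 0.1034, 0.1587]
tool_rot: [0.466, 0.532, -0.467, 0.531]
ft_force: [-5.3, -0.8, 4.4]
opening: -0.005
```

>>> servo_tool([
  [[0, 0, 0.001, 0, 0], [0, 0, 0.001, 0, 0], [0, 0, 0, 0, 0]],
])

```text
time: 5.8
tool_pos: [0.5457, 0.1036, 0.1587]
tool_rot: [0.466, 0.532, -0.467, 0.531]
ft_force: [-6.0, -0.2, 4.8]
opening: 0.001
```

>>> servo_tool([
  [[0, 0, 0.001, 0, 0], [0, 0, 0.001, 0, 0], [0, 0, 0.001, 0, 0], [0, 0, 0.001, 0, 0], [0, 0, 0, 0, 0]],
])

```text
time: 6.3
tool_pos: [0.5499, 0.1042, 0.1587]
tool_rot: [0.466, 0.532, -0.467, 0.531]
ft_force: [-5.7, -1.1, 5.1]
opening: -0.007
```

>>> servo_tool([
  [[0, 0, 0.0015, 0, 0], [0, 0, 0.0015, 0, 0], [0, 0, 0.0015, 0, 0], [0, 0, 0.0015, 0, 0], [0, 0, 0, 0, 0]],
])

```text
time: 6.8
tool_pos: [0.5565, 0.1054, 0.1584]
tool_rot: [0.467, 0.531, -0.466, 0.531]
ft_force: [-3.3, -0.4, 2.7]
opening: 0.004
```

Free: the mid lever goes first. Carry on to its stop.

>>> servo_tool([
  [[0, 0, 0.003, 0, 0], [0, 0, 0.003, 0, 0], [0, 0, 0.003, 0, 0], [0, 0, 0.003, 0, 0], [0, 0, 0.003, 0, 0], [0, 0, 0.003, 0, 0], [0, 0, 0, 0, 0]],
])

```text
time: 7.5
tool_pos: [0.5749, 0.108, 0.1582]
tool_rot: [0.467, 0.531, -0.466, 0.532]
ft_force: [-0.9, 0.4, 0.6]
opening: -0.001
```

>>> servo_tool([
  [[0, 0, 0.002, 0, 0], [0, 0, 0.002, 0, 0], [0, 0, 0.002, 0, 0], [0, 0, 0, 0, 0]],
])

```text
time: 7.9
tool_pos: [0.5802, 0.1087, 0.158]
tool_rot: [0.467, 0.531, -0.466, 0.531]
ft_force: [-2.9, -0.4, 1.0]
opening: -0.004
```

>>> servo_tool([
  [[0, 0, 0.001, 0, 0], [0, 0, 0.001, 0, 0], [0, 0, 0.001, 0, 0], [0, 0, 0, 0, 0]],
])

```text
time: 8.3
tool_pos: [0.5829, 0.1091, 0.1579]
tool_rot: [0.466, 0.532, -0.467, 0.531]
ft_force: [-3.0, -1.3, 0.3]
opening: 0.001
```

>>> servo_tool([
  [[0, 0, 0.001, 0, 0], [0, 0, 0.001, 0, 0], [0, 0, 0, 0, 0]],
])

```text
time: 8.6
tool_pos: [0.5848, 0.1093, 0.1578]
tool_rot: [0.466, 0.532, -0.467, 0.531]
ft_force: [-3.8, -0.5, -1.6]
opening: -0.001
```

>>> servo_tool([
  [[0, 0, 0.001, 0, 0], [0, 0, 0.001, 0, 0], [0, 0, 0, 0, 0]],
])

```text
time: 8.9
tool_pos: [0.5867, 0.1096, 0.1577]
tool_rot: [0.466, 0.532, -0.467, 0.531]
ft_force: [-5.0, -1.4, -2.8]
opening: 0.003
```

>>> servo_tool([
  [[0, 0, 0.001, 0, 0], [0, 0, 0.001, 0, 0], [0, 0, 0, 0, 0]],
])

```text
time: 9.2
tool_pos: [0.5888, 0.1098, 0.1579]
tool_rot: [0.466, 0.532, -0.467, 0.531]
ft_force: [-4.5, 0.5, -4.2]
opening: -0.002
```

>>> servo_tool([
  [[0, 0, 0.001, 0, 0], [0, 0, 0.001, 0, 0], [0, 0, 0, 0, 0]],
])

```text
time: 9.5
tool_pos: [0.589, 0.1099, 0.1578]
tool_rot: [0.465, 0.533, -0.468, 0.53]
ft_force: [-9.4, -1.1, -0.2]
opening: -0.005
```

>>> servo_tool([
  [[0, 0, 0.001, 0, 0], [0, 0, 0.001, 0, 0], [0, 0, 0, 0, 0]],
])

```text
time: 9.8
tool_pos: [0.5892, 0.1099, 0.1578]
tool_rot: [0.463, 0.534, -0.47, 0.529]
ft_force: [-15.5, -2.1, 3.2]
opening: -0.0
```

>>> servo_tool([
  [[0, 0, -0.036, 0, 0], [0, 0, -0.036, 0, 0], [0, 0, 0, -0.045, 0], [0, 0, 0, -0.045, 0], [0, 0, 0.007, 0, 0], [0, 0, 0, 0, 0]],
])

```text
time: 10.4
tool_pos: [0.5197, 0.1924, 0.1607]
tool_rot: [0.468, 0.53, -0.464, 0.534]
ft_force: [-0.5, 0.3, -0.8]
opening: 0.0
```

>>> servo_tool([
  [[0, 0, 0.002, 0, 0], [0, 0, 0.002, 0, 0], [0, 0, 0.002, 0, 0], [0, 0, 0.002, 0, 0], [0, 0, 0.002, 0, 0], [0, 0, 0, 0, 0]],
])

```text
time: 11.0
tool_pos: [0.5262, 0.1918, 0.1587]
tool_rot: [0.466, 0.532, -0.468, 0.531]
ft_force: [-4.1, -1.0, 3.6]
opening: 0.001
```

>>> servo_tool([
  [[0, 0, 0.001, 0, 0], [0, 0, 0.001, 0, 0], [0, 0, 0.001, 0, 0], [0, 0, 0, 0, 0]],
])

```text
time: 11.4
tool_pos: [0.5288, 0.1923, 0.1588]
tool_rot: [0.466, 0.532, -0.468, 0.53]
ft_force: [-5.2, -0.9, 5.9]
opening: -0.001
```

>>> servo_tool([
  [[0, 0, 0.001, 0, 0], [0, 0, 0.001, 0, 0], [0, 0, 0.001, 0, 0], [0, 0, 0, 0, 0]],
])

```text
time: 11.8
tool_pos: [0.5311, 0.1927, 0.1591]
tool_rot: [0.465, 0.533, -0.468, 0.53]
ft_force: [-8.9, -1.5, 8.2]
opening: -0.001
```

>>> servo_tool([
  [[0, 0, 0.001, 0, 0], [0, 0, 0.001, 0, 0], [0, 0, 0, 0, 0]],
])

```text
time: 12.1
tool_pos: [0.5331, 0.193, 0.159]
tool_rot: [0.465, 0.533, -0.468, 0.53]
ft_force: [-8.1, -0.8, 7.4]
opening: 0.002
```

>>> servo_tool([
  [[0, 0, 0.001, 0, 0], [0, 0, 0.001, 0, 0], [0, 0, 0, 0, 0]],
])

```text
time: 12.4
tool_pos: [0.5351, 0.1933, 0.1589]
tool_rot: [0.465, 0.533, -0.468, 0.53]
ft_force: [-7.5, -1.0, 6.9]
opening: 0.001
```

>>> servo_tool([
  [[0, 0, 0.001, 0, 0], [0, 0, 0, 0, 0]],
])

```text
time: 12.6
tool_pos: [0.5362, 0.1935, 0.1589]
tool_rot: [0.465, 0.533, -0.468, 0.53]
ft_force: [-8.0, -0.1, 7.2]
opening: 0.0
```

>>> servo_tool([
  [[0, 0, 0.0015, 0, 0], [0, 0, 0.0015, 0, 0], [0, 0, 0.0015, 0, 0], [0, 0, 0.0015, 0, 0], [0, 0, 0, 0, 0]],
])

```text
time: 13.1
tool_pos: [0.5425, 0.1943, 0.1589]
tool_rot: [0.466, 0.532, -0.468, 0.53]
ft_force: [-6.5, -0.8, 6.8]
opening: -0.003
```

>>> servo_tool([
  [[0, 0, 0.003, 0, 0], [0, 0, 0.003, 0, 0], [0, 0, 0.003, 0, 0], [0, 0, 0.003, 0, 0], [0, 0, 0.003, 0, 0], [0, 0, 0.003, 0, 0], [0, 0, 0, 0, 0]],
])

```text
time: 13.8
tool_pos: [0.561, 0.1967, 0.1588]
tool_rot: [0.466, 0.532, -0.467, 0.531]
ft_force: [-4.4, -0.8, 3.7]
opening: -0.003
```

>>> servo_tool([
  [[0, 0, 0.002, 0, 0], [0, 0, 0.002, 0, 0], [0, 0, 0.002, 0, 0], [0, 0, 0.002, 0, 0], [0, 0, 0, 0, 0]],
])

```text
time: 14.3
tool_pos: [0.5694, 0.1977, 0.1584]
tool_rot: [0.466, 0.531, -0.467, 0.531]
ft_force: [-3.1, -0.2, 2.8]
opening: -0.001
```

>>> servo_tool([
  [[0, 0, 0.001, 0, 0], [0, 0, 0.001, 0, 0], [0, 0, 0.001, 0, 0], [0, 0, 0.001, 0, 0], [0, 0, 0.001, 0, 0], [0, 0, 0, 0, 0]],
])

```text
time: 14.9
tool_pos: [0.5744, 0.1985, 0.1579]
tool_rot: [0.466, 0.531, -0.467, 0.531]
ft_force: [-4.1, -1.4, 1.4]
opening: -0.001
```

>>> servo_tool([
  [[0, 0, 0.001, 0, 0], [0, 0, 0.001, 0, 0], [0, 0, 0.001, 0, 0], [0, 0, 0, 0, 0]],
])

```text
time: 15.3
tool_pos: [0.5771, 0.1989, 0.1577]
tool_rot: [0.466, 0.532, -0.467, 0.531]
ft_force: [-3.4, -1.8, -1.0]
opening: -0.003
```

>>> servo_tool([
  [[0, 0, 0.001, 0, 0], [0, 0, 0.001, 0, 0], [0, 0, 0, 0, 0]],
])

```text
time: 15.6
tool_pos: [0.5773, 0.1989, 0.1576]
tool_rot: [0.464, 0.533, -0.468, 0.53]
ft_force: [-8.3, -3.6, 1.5]
opening: -0.001
```

>>> servo_tool([
  [[0, 0, 0.001, 0, 0], [0, 0, 0.001, 0, 0], [0, 0, 0, 0, 0]],
])

```text
time: 15.9
tool_pos: [0.5775, 0.1989, 0.1576]
tool_rot: [0.463, 0.534, -0.47, 0.529]
ft_force: [-14.3, -4.7, 4.6]
opening: -0.003
```

>>> servo_tool([
  [[0, 0, -0.036, 0, 0], [0, 0, -0.036, 0, 0], [0, 0, 0, 0.045, 0], [0, 0, 0, 0.045, 0], [0, 0, 0, 0.045, 0], [0, 0, 0, 0.045, 0], [0, 0, 0, 0, 0]],
])

```text
time: 16.6
tool_pos: [0.5359, 0.0073, 0.1598]
tool_rot: [0.469, 0.528, -0.467, 0.532]
ft_force: [-0.1, 0.2, 0.5]
opening: -0.005
```

>>> servo_tool([
  [[0, 0, 0.005, 0, 0], [0, 0, 0.003, 0, 0], [0, 0, 0.003, 0, 0], [0, 0, 0.003, 0, 0], [0, 0, 0.002, 0, 0], [0, 0, 0.002, 0, 0], [0, 0, 0, 0, 0]],
])

```text
time: 17.3
tool_pos: [0.5513, 0.0144, 0.1583]
tool_rot: [0.466, 0.532, -0.466, 0.532]
ft_force: [0.7, 0.7, -0.0]
opening: 0.001
```

>>> servo_tool([
  [[0, 0, 0.001, 0, 0], [0, 0, 0.001, 0, 0], [0, 0, 0.001, 0, 0], [0, 0, 0, 0, 0]],
])

```text
time: 17.7
tool_pos: [0.5535, 0.0144, 0.1582]
tool_rot: [0.466, 0.532, -0.467, 0.531]
ft_force: [-3.1, -0.7, 1.4]
opening: 0.001
```

>>> servo_tool([
  [[0, 0, 0.001, 0, 0], [0, 0, 0.001, 0, 0], [0, 0, 0.001, 0, 0], [0, 0, 0, 0, 0]],
])

```text
time: 18.1
tool_pos: [0.5566, 0.0148, 0.1589]
tool_rot: [0.466, 0.532, -0.467, 0.531]
ft_force: [-5.0, -0.5, 4.2]
opening: -0.001
```

>>> servo_tool([
  [[0, 0, 0.001, 0, 0], [0, 0, 0.001, 0, 0], [0, 0, 0.001, 0, 0], [0, 0, 0, 0, 0]],
])

```text
time: 18.5
tool_pos: [0.5597, 0.0151, 0.1589]
tool_rot: [0.466, 0.532, -0.467, 0.531]
ft_force: [-5.7, -0.6, 5.1]
opening: 0.0
```

>>> servo_tool([
  [[0, 0, 0.0015, 0, 0], [0, 0, 0.0015, 0, 0], [0, 0, 0, 0, 0]],
])

```text
time: 18.8
tool_pos: [0.5629, 0.0156, 0.1587]
tool_rot: [0.466, 0.532, -0.467, 0.531]
ft_force: [-4.5, -0.7, 4.4]
opening: -0.002
```

Free; its stop should come near x = 0.601.

>>> servo_tool([
  [[0, 0, 0.003, 0, 0], [0, 0, 0.003, 0, 0], [0, 0, 0.003, 0, 0], [0, 0, 0.003, 0, 0], [0, 0, 0.003, 0, 0], [0, 0, 0.003, 0, 0], [0, 0, 0.003, 0, 0], [0, 0, 0, 0, 0]],
])

```text
time: 19.6
tool_pos: [0.5845, 0.0185, 0.1582]
tool_rot: [0.467, 0.531, -0.466, 0.532]
ft_force: [-1.5, 0.3, 2.1]
opening: -0.001
```

>>> servo_tool([
  [[0, 0, 0.002, 0, 0], [0, 0, 0.002, 0, 0], [0, 0, 0.002, 0, 0], [0, 0, 0.002, 0, 0], [0, 0, 0.002, 0, 0], [0, 0, 0, 0, 0]],
])

```text
time: 20.2
tool_pos: [0.5939, 0.0197, 0.1579]
tool_rot: [0.466, 0.531, -0.466, 0.531]
ft_force: [-2.8, -0.8, -1.0]
opening: -0.001
```

>>> servo_tool([
  [[0, 0, 0.001, 0, 0], [0, 0, 0.001, 0, 0], [0, 0, 0.001, 0, 0], [0, 0, 0.001, 0, 0], [0, 0, 0.001, 0, 0], [0, 0, 0, 0, 0]],
])

```text
time: 20.8
tool_pos: [0.5983, 0.0203, 0.1576]
tool_rot: [0.466, 0.532, -0.467, 0.531]
ft_force: [-3.4, -1.4, -3.3]
opening: -0.001
```

>>> servo_tool([
  [[0, 0, 0.001, 0, 0], [0, 0, 0.001, 0, 0], [0, 0, 0, 0, 0]],
])

```text
time: 21.1
tool_pos: [0.6004, 0.0207, 0.1579]
tool_rot: [0.466, 0.532, -0.467, 0.531]
ft_force: [-4.1, -1.1, -3.1]
opening: 0.001
```

>>> servo_tool([
  [[0, 0, 0.001, 0, 0], [0, 0, 0.001, 0, 0], [0, 0, 0, 0, 0]],
])

```text
time: 21.4
tool_pos: [0.6006, 0.0208, 0.1578]
tool_rot: [0.465, 0.533, -0.468, 0.53]
ft_force: [-9.8, -1.5, -1.3]
opening: 0.003
```

>>> servo_tool([
  [[0, 0, 0.001, 0, 0], [0, 0, 0.001, 0, 0], [0, 0, 0, 0, 0]],
])

```text
time: 21.7
tool_pos: [0.6008, 0.0208, 0.1577]
tool_rot: [0.463, 0.535, -0.469, 0.529]
ft_force: [-15.2, -2.6, 2.5]
opening: 0.001
```

>>> servo_tool([
  [[0, 0, -0.032, 0, 0], [0, 0, 0, 0.043, 0], [0, 0, 0, 0.042, 0], [0, 0, 0, 0, 0], [0, 0, 0, 0, 0]],
])

```text
time: 22.2
tool_pos: [0.5862, -0.0684, 0.1604]
tool_rot: [0.468, 0.529, -0.466, 0.533]
ft_force: [0.2, 0.4, 0.0]
opening: -0.004
```

Run:
```python
from h import *
s=env.state();print(np.round(s["ft_force"],2),s["tool_pos"])
c=env.read_camera("scene"); cv2.imwrite("pics/s2.png",cv2.resize(c["pixels"][140:380,200:520],(800,600)))
H,S,V=cv2.split(cv2.cvtColor(c["pixels"],cv2.COLOR_BGR2HSV))
k,l,st,ce=cv2.connectedComponentsWithStats((((H<8)|(H>172))&(S>140)&(V>60)).astype(np.uint8))
R,t=c["R"],c["t"];o=-R.T@t;e=np.array([.9915,.13])
for i in range(1,k):
    if st[i,4]>60:
        d=R.T@np.array([(ce[i,0]-c["cx"])/c["fx"],(ce[i,1]-c["cy"])/c["fy"],1]);p=(o+d*(.17-o[2])/d[2])[:2]-[.592,.08]
        if abs(p).max()<.25: print(st[i],"a",np.round(p@e,4),"b",np.round(-p[0]*.13+p[1]*.9915,4))
```

```text
[0.22 0.43 0.01] [ 0.58620553 -0.06844434  0.16040649]
[357 159  25  25 368] a -0.0379 b 0.1486
[384 183  13  12 113] a 0.0275 b 0.1212
[366 210  13  13 125] a 0.0271 b 0.0315
[346 241  14  14 145] a 0.0278 b -0.0593
```

View pics/s2.png

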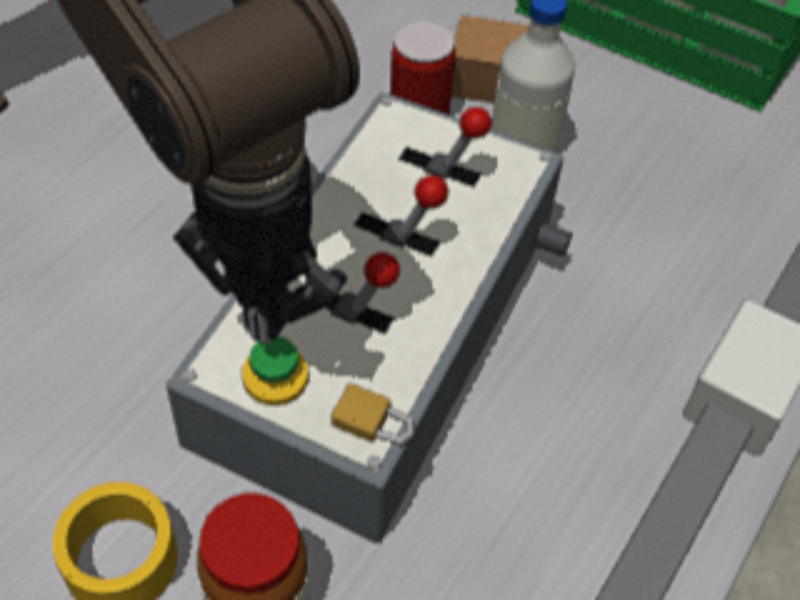

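>>> servo_tool([
  [[0, 0.008, 0.004, 0, 0], [0, 0.008, 0, 0, 0], [0, 0.003, 0, 0, 0], [0, 0.003, 0, 0, 0], [0, 0.002, 0, 0, 0], [0, 0, 0, 0, 0]],
])

```text
time: 22.85
tool_pos: [0.5879, -0.0666, 0.1342]
tool_rot: [0.466, 0.532, -0.466, 0.531]
ft_force: [0.7, 0.7, 1.3]
opening: 0.002
```

>>> servo_tool([
  [[0, 0.002, 0, 0, 0], [0, 0.002, 0, 0, 0], [0, 0.002, 0, 0, 0], [0, 0.002, 0, 0, 0], [0, 0, 0, 0, 0]],
])

```text
time: 23.35
tool_pos: [0.5882, -0.0669, 0.1263]
tool_rot: [0.467, 0.531, -0.466, 0.532]
ft_force: [-0.7, 0.9, 3.3]
opening: -0.001
```

>>> servo_tool([
  [[0, 0.002, 0, 0, 0], [0, 0.002, 0, 0, 0], [0, 0, 0, 0, 0], [0, 0, 0, 0, 0]],
])

```text
time: 23.75
tool_pos: [0.5883, -0.0669, 0.124]
tool_rot: [0.466, 0.531, -0.466, 0.532]
ft_force: [-3.3, 3.0, 9.5]
opening: 0.003
```

One firmer millimetre or two, then lift away.

>>> servo_tool([
  [[0, 0.0015, 0, 0, 0], [0, 0.0015, 0, 0, 0], [0, 0, 0, 0, 0], [0, 0, 0, 0, 0]],
])

```text
time: 24.15
tool_pos: [0.5885, -0.0669, 0.1239]
tool_rot: [0.466, 0.532, -0.466, 0.532]
ft_force: [-8.5, 4.2, 20.7]
opening: 0.001
```

>>> servo_tool([
  [[0, -0.01, 0, 0, 0], [0, -0.04, 0, 0, 0], [0, -0.05, 0, 0, 0], [0, -0.03, -0.03, 0, 0], [0, 0, -0.05, 0, 0], [0, 0, -0.03, 0, 0], [0, 0, 0, 0, 0], [0, 0, 0, 0, 0]],
])

```text
time: 24.95
tool_pos: [0.4786, -0.0812, 0.2488]
tool_rot: [0.467, 0.531, -0.467, 0.531]
ft_force: [0.2, -0.0, -0.2]
opening: -0.002
```

Run:
```python
from h import *
s=env.state();print(np.round(s["ft_force"],2),s["tool_pos"])
for n in("scene","side"):
    c=env.read_camera(n)
    if n=="scene":cv2.imwrite("pics/s3.png",cv2.resize(c["pixels"][140:380,200:520],(800,600)))
    H,S,V=cv2.split(cv2.cvtColor(c["pixels"],cv2.COLOR_BGR2HSV))
    for w,cc in(("now",c),("before",dict(np.load(n+".npz")))):
        H,S,V=cv2.split(cv2.cvtColor(cc["pixels"],cv2.COLOR_BGR2HSV))
        P,u,v=pts(cc,(H>45)&(H<85)&(S>100)&(V>50))
        k=np.hypot(P[:,0]-.59,P[:,1]+.066)<.015
        print(n,w,k.sum(),np.round(np.median(P[k],0),4))
```

```text
[ 0.19 -0.04 -0.19] [ 0.47860137 -0.0812385   0.24880166]
scene now 161 [ 0.5903 -0.0658  0.1233]
scene before 162 [ 0.5904 -0.0663  0.1336]
side now 57 [ 0.5905 -0.0655  0.124 ]
side before 58 [ 0.5885 -0.065   0.1339]
```

View pics/s3.png

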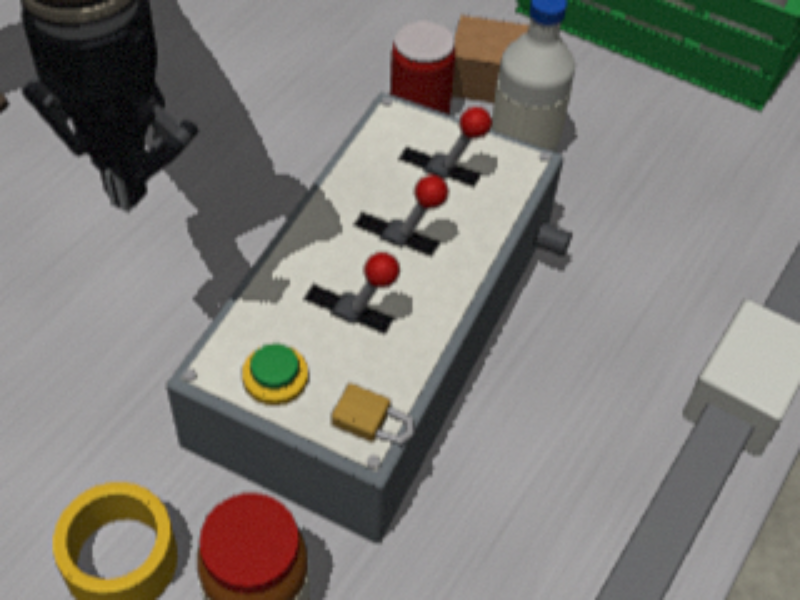

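All the levers are over, the plunger is 10 mm down, the bystanders are unmoved and the arm is clear.

```bash
python3 -c "
from rig import env
env.close_job()"
```

```text
the job is handed in; nothing more can be done
```

The cooler is started: all three levers are over on the far side and the green plunger is fully in. I handed the job in at about 25 s of robot time.

- **Order found:** the right lever stood firm on the first try, so I left it. The mid lever freed first, then the left, then the right.
- **Force on the blocked lever:** it peaked at about 14.6 N sideways, or about 18.5 N counting the vertical part of the wrist reading. Both are under the 20 N limit.
- **Levers:** the scene camera put all three knobs about 27 to 28 mm beyond the pivot line before I pressed the plunger. They looked the same in the last picture.
- **Plunger:** its top face dropped from about 134 mm to 123–124 mm in both cameras.
- **Bystanders:** in the last picture they looked unmoved, and the arm was clear with no force on it. I judged the bystanders by eye only and did not measure their positions.

No check failed or disagreed.

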